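# Open the push-and-turn reagent jar

## Task

Open the amber jar held in the bench clamp: press its orange safety cap down against the spring until you feel it bottom, keep it pressed while you turn it anticlockwise to unlock, and lift it off. Set the cap down gently, upright with its open side down, on the middle of the round blue mat in the steel tray and let go. Do not strain the cap against the jar or push on the jar with the gripper, and leave the other things on the bench alone.

Things in the scene. Friction and masses are not known exactly. Their poses are not given: they have to be found in the camera images.
- cap_center (a point): centre (half-way up) of the loose orange ribbed cap, 52 mm across, 36 mm tall, about 45 g, closed top with three small white bars, open underneath; z up, its underside 18 mm below this point. It starts locked on the jar; its x axis then points as the jar's does
- cap: the same cap, origin at the centre of its underside. Lock: a spring pushes it up with 5 N, rising 0.5 N per mm pressed. It must be pressed past hidden lock teeth and bottoms hard 1.5 mm below them; travel to the bottom differs from jar to jar, 4 to 13 mm, and cannot be seen: feel for it. A push of 15 to 20 N in all bottoms it. More than 36 N of cap on jar damages it
- jar_mouth (a point): top of the jar's lugs on its axis, 110 mm above the bench. Kept down, the cap turns anticlockwise seen from above and is free to lift after 47 to 83 degrees (aim for 65); near 88 degrees is a hard stop, clockwise there is one after 5 degrees. In the free place the spring lifts a released cap 4 mm. It is clear of the jar once raised 20 mm
- jar: fixed amber glass jar, 76 mm across, in an aluminium clamp (base 120 by 130 mm, jaws 46 mm high); origin on the bench on the jar's axis, z up. Its shoulder falls from z 71 mm at the neck (29 mm across) to 56 mm at full width, so fingers beside the cap have room down to z 70 mm. The locked cap stands from z 92 to 128 mm
- mat_center (a point): centre of the top of the round blue mat (90 mm across, 7.6 mm above the bench), in the steel tray. The tray is 160 mm (its x) by 230 mm (its y), rim 12 mm high; the mat centre is 50 mm to the +y side of the tray's middle, the point's axes are the tray's
- scoop: loose steel spoon lying in the tray, 140 mm long, along the tray's x, 110 mm from the mat's centre to the tray's -y side; leave alone
- can_a: loose copper-coloured tin, 103 mm across, 131 mm tall, origin at its underside; leave alone
- can_b: loose tin like can_a; leave alone
- beaker: loose glass beaker, 70 mm across, 90 mm tall, origin at its underside; leave alone
- weigh_dish: loose white weighing dish, 90 mm across, 22 mm high, origin at its underside; leave alone
- vial: loose small glass vial with white cap, 32 mm across, 60 mm tall, origin at its underside; leave alone
- reagent: loose amber bottle with white cap, 64 mm across, 130 mm tall, origin at its underside; leave alone

How it is judged (in metres and radians):
On the way, in this order (a step that is already met when the one before it is completed fails the run):
1. the cap is turned past its lock (more than 43 degrees) while still on the neck (angle between the x axis of cap and the x axis of jar, either way round above 0.75 rad and z of cap in the frame of jar below 0.099 m and horizontal distance between cap and jar below 0.008 m), for 0.05 s.
2. the cap is lifted clear of the jar (z of cap in the frame of jar above 0.113 m), for 0.05 s.
At the end, for the whole second after the job is handed in: The cap stands upright (open side down, within 0.1 rad) and at rest on the blue mat, its centre within 22 mm of the mat's centre; the jar is open (horizontal distance between cap and mat_center below 0.022 m and z of cap in the frame of mat_center between -0.004 and 0.004 m and angle between cap's own z axis and vertical below 0.1 rad and linear speed of cap below 0.02 m/s); the robot touches nothing.
It fails at once if the cap is forced against the jar with more than 36 N (contact force between cap and jar above 36 N).
It fails at once if the robot's fingers push on the jar or its clamp with more than 15 N (contact force between the fingers and jar above 15 N).
It fails at once if another thing on the bench is disturbed (moved 15 mm) (distance of any of scoop, can_a, can_b, beaker, weigh_dish, vial, reagent from where it was at the start of the episode above 0.015 m).
It fails at once if the cap is dropped or thrown onto the mat (horizontal distance between cap and mat_center below 0.06 m and linear speed of cap above 0.6 m/s and z of cap in the frame of mat_center below 0.03 m).
It also fails if it takes over 64 s, if anything falls off the work surface, if the arm or the gripper's body presses on something with over 40 N, if the wrist force passes 120 N, or if a joint passes its speed limit or range.

## Robot

A 6-joint arm with a two-finger parallel gripper is mounted at the origin on the work surface. World frame = base frame: x ahead of the robot, y to its left, z up, the work surface at z = 0. Lengths are in m, angles in degrees, forces in N, time in s.
With the tool pointing down it reaches from about 0.35 to 0.875 m from the base axis. Payload 4.2 kg.
Tool frame: the origin (TCP) lies at the very end of the fingers, on their centre line; the grasp point (between the pads) lies 19 mm behind it (r.grip_point_offset is the distance from the TCP to the grasp point, in m); z points along the fingers, y is the line along which they close (so a half turn about z gives the same grasp; the last joint's range is limited). The gripper opens to 87 mm and grips with 3 to 60 N. Pads are 19 mm wide; open, the fingers measure 117 mm over their backs; the gripper's body (75 mm by 190 mm) begins 51 mm behind the grasp point.
Start: joints at [-54.282, 22.042, 0.453, 0, -68.411, -14.817], TCP at [0.223, -0.584, 0.223] pointing down, gripper open.
Joint ranges: [-179.83, 179.83], [-69.29, 118.12], [-61.27, 80.66], [-181.25, 117.63], [-171.15, -9.14], [-177.46, 177.46]. Speed limits (degrees/s): [159.86, 159.86, 180, 180, 180, 180].

## Interface

Orientations are given as a 3x3 rotation matrix whose columns are the frame's x, y, z axes.
In Python, from station import r, cams gives the robot as it stands. The module is installed in compiled form; this text tells all that it offers.
- The arm moves only by the shell command python3 -m handwheel 'ROWS'. ROWS is JSON, a list that holds one entry, the list of rows, each a list of 7 numbers: the turn, a rotation vector about the tool's x, y, z in units of 6 degrees (1.0 is 6 degrees), then the shift along the tool's x, y, z in m, then the finger opening in m, from 0 to 0.087. In form: [[[ax, ay, az, x, y, z, jaw], ...]]. A call has 1 to 12 rows; each row shifts and turns the commanded pose from where the row before left it, along the tool's axes as they then stand; what a row does not reach is not made up. A row lasts 1/10 s, in which the tool goes at most 50 mm and 8.59 degrees, less where a joint would pass 70% of its speed; a pose out of reach is approached as far as the arm can. A call with a gripper value outside its range is refused whole. The fingers move at their own pace and stop on an object; the grip force is fixed at half the most. Time passes only in rows, so rows that do not move let the fingers close. It gives the time, the measured TCP pose, the force, the opening and the grip force at its end, in the units of the state.
- r.sense(): the state, without advancing time (a new reading comes with each control period).
- cams.capture(name): name is "scene" or "side" or "wrist"; returns the picture (480x640x3 uint8, red, green, blue); there is no depth.
- cams.get_calibration(name): a dict with "camera_matrix" (3x3 intrinsics, pixels), "rvec" (rotation vector, rad) and "tvec" (3), from world to camera coordinates, as OpenCV has them; the wrist camera has in their place "T_tool_cam" (4x4, takes a point from camera to tool coordinates, whose origin is the TCP and whose axes are the flange's). Camera axes: x right, y down, z forward; pixel columns grow to the right and rows downward; lengths in m; the calibration is good to about 2 mm. A picture is of the moment at which its call begins: read the wrist's pose just before it. get_calibration takes no time and is no camera call.
- r.finish_job(): hands the job in; it is judged then, once.
The state is a dict: "time_s": time; "joints": joint angles; "joint_velocities": joint speeds; "effort": joint torques, N m; "tcp_pos": TCP position; "ee_rot": TCP orientation; "wrist_force": force on the tool from outside, world axes, zero at the start; "moment": the same for the moment, N m; "gripper_width": opening from 0.0 (shut) to 1.0 (fully open); "gripper_force": force on a finger pad.
Only numpy, scipy, OpenCV 4.12 (cv2) and the standard library are available. Lean on these libraries where they do the work, as an engineer would, in place of code of your own. Each camera call takes 0.05 s, during which the arm holds its last target. There are 200 camera calls.

## Working session

There is one attempt and no reset: what is moved stays moved. The work goes in short steps, Python scripts to look and compute and a shell command to move; the robot and the scene stay as the last step left them, time stands still between calls to the robot, and variables do not carry over. Pictures are saved under pics/ and viewed, at most 10 in all, crops included, and the job is handed in when it is done.

```bash
mkdir -p pics
cat > h.py <<'E'
import numpy as np, cv2
from station import r, cams
def save(n,f):
    im=cams.capture(n); cv2.imwrite(f'pics/{f}.png',im[:,:,::-1]); return im
def ray(n,uv,s=None):
    c=cams.get_calibration(n); K=np.array(c['camera_matrix'],float)
    d=np.linalg.inv(K)@[uv[0],uv[1],1]
    if n=='wrist':
        T=np.array(c['T_tool_cam']); s=s or r.sense(); R=np.array(s['ee_rot'])
        return R@T[:3,3]+s['tcp_pos'], R@T[:3,:3]@d
    R=cv2.Rodrigues(np.array(c['rvec'],float))[0]; t=np.array(c['tvec'],float).ravel()
    return -R.T@t, R.T@d
def atz(n,uv,z,s=None):
    o,d=ray(n,uv,s); return o+d*(z-o[2])/d[2]
E
python3 - <<'E'
from h import *
for n in('scene','side'): save(n,n+'0'); print(ray(n,(320,240)))
s=r.sense(); print(s['ee_rot'],s['gripper_width'],s['tcp_pos'],s['time_s'])
print(cams.get_calibration('wrist'))
E
```

```text
(array([0.9422823 , 0.34174504, 0.85246823]), array([-0.403157  , -0.27803595, -0.87200669]))
(array([-0.01342489,  0.69779881,  0.67324931]), array([ 0.57683765, -0.60516725, -0.5488529 ]))
[[-9.34244695e-01 -3.56631716e-01 -8.17710416e-04]
 [-3.56632630e-01  9.34243015e-01  1.77688565e-03]
 [ 1.30246466e-04  1.95166821e-03 -9.99998087e-01]] 1.0030609353874431 [ 0.22279676 -0.58337356  0.2215753 ] 0.1
{'camera_matrix': array([[402.61702822,   0.        , 319.62576337],
       [  0.        , 402.61702822, 238.19069171],
       [  0.        ,   0.        ,   1.        ]]), 'T_tool_cam': array([[ 9.84950236e-04, -9.64748697e-01, -2.63171012e-01,
         7.14345642e-02],
       [ 9.99999499e-01,  9.03440229e-04,  4.30734975e-04,
         4.85908198e-06],
       [-1.77791727e-04, -2.63171304e-01,  9.64749104e-01,
        -1.62991334e-01],
       [ 0.00000000e+00,  0.00000000e+00,  0.00000000e+00,
         1.00000000e+00]])}
```

View pics/scene0.png

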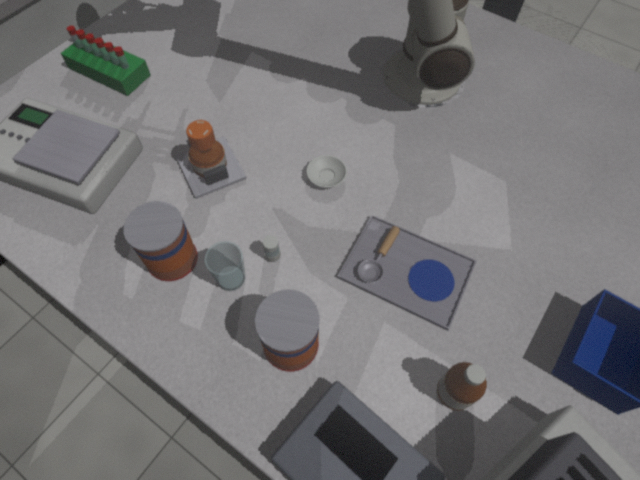

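View pics/side0.png

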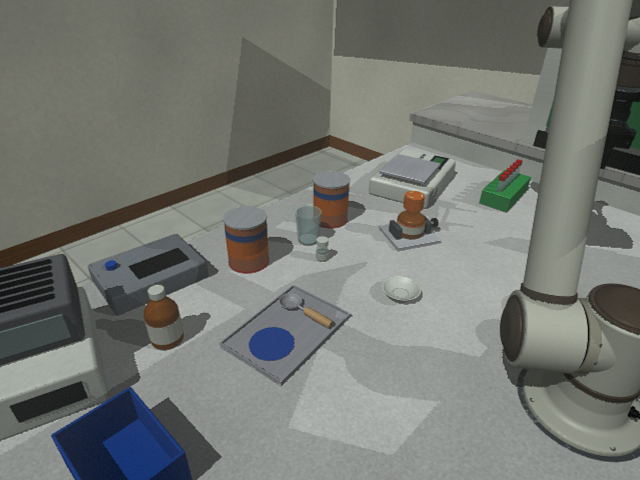

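The scene view shows the cap top at about (200,129), the mat at (431,280), the cans' tops at (156,226) and (288,320), and the beaker at (225,262). The side view shows the cap top at about (414,194) and the mat at (271,344).

Run:
```python
from h import *
np.set_printoptions(precision=4,suppress=True)
P=[('scene',(200,129),.128,'cap'),('side',(414,194),.128,'cap'),('scene',(431,280),.0076,'mat'),('side',(271,344),.0076,'mat'),
('scene',(156,226),.131,'canA'),('scene',(288,320),.131,'canB'),('scene',(225,256),.09,'beaker'),('scene',(270,243),.06,'vial'),('scene',(326,170),.02,'dish'),('scene',(476,373),.13,'reag'),
('scene',(372,217),.012,'trayc'),('scene',(474,263),.012,'trayc'),('scene',(448,326),.012,'trayc'),('scene',(337,275),.012,'trayc'),('scene',(182,162),.0,'clampc'),('scene',(192,194),.0,'clampc'),('scene',(245,180),0,'clampc')]
for n,uv,z,l in P: print(l,n,atz(n,uv,z))
for n in('scene','side'):
    im=cv2.imread(f'pics/{n}0.png'); h=cv2.cvtColor(im,cv2.COLOR_BGR2HSV)
    m=cv2.inRange(h,(105,150,60),(130,255,255)); k,_,st,c=cv2.connectedComponentsWithStats(m)
    for i in range(1,k):
        if st[i,4]>500: print(n,st[i],c[i],atz(n,c[i],.0076))
```

```text
cap scene [ 0.5393 -0.2346  0.128 ]
cap side [ 0.5403 -0.2375  0.128 ]
mat scene [0.4983 0.3001 0.0076]
mat side [0.4923 0.3024 0.0076]
canA scene [ 0.7546 -0.1401  0.131 ]
canB scene [0.757  0.1548 0.131 ]
beaker scene [ 0.7166 -0.0214  0.09  ]
vial scene [0.6368 0.0155 0.06  ]
dish scene [ 0.4059 -0.0152  0.02  ]
reag scene [0.6585 0.4356 0.13  ]
trayc scene [0.4453 0.1301 0.012 ]
trayc scene [0.4183 0.352  0.012 ]
trayc scene [0.5643 0.3707 0.012 ]
trayc scene [0.5981 0.146  0.012 ]
clampc scene [ 0.5653 -0.3018  0.    ]
clampc scene [ 0.617  -0.2227  0.    ]
clampc scene [ 0.5208 -0.1536  0.    ]
scene [ 572  311   68   91 1654] [596.7963 348.6904] [0.4432 0.6109 0.0076]
side [ 249  327   45   33 1127] [271.055  343.4232] [0.4934 0.3013 0.0076]
side [  52  387  133   93 4045] [135.0989 444.2163] [0.4814 0.5922 0.0076]
```

```bash
python3 -m handwheel '[[[0,0,0,-0.035,0.0176,0,0.087],[0,0,0,-0.035,0.0176,0,0.087],[0,0,0,-0.035,0.0176,0,0.087],[0,0,0,-0.035,0.0176,0,0.087],[0,0,0,-0.035,0.0176,0,0.087],[0,0,0,-0.035,0.0176,0,0.087],[0,0,0,-0.035,0.0176,0,0.087],[0,0,0,-0.035,0.0176,0,0.087],[0,0,0,-0.035,0.0176,0,0.087],[0,0,0,-0.035,0.0176,0,0.087],[0,0,0,-0.035,0.0176,0,0.087],[0,0,0,-0.035,0.0176,0,0.087]]]'
python3 -m handwheel '[[[0,0,0,0,0,0,0.087],[0,0,0,0,0,0,0.087],[0,0,0,0,0,0,0.087]]]'
python3 - <<'E'
from h import *
s=r.sense(); im=save('wrist','w1')
print(s['tcp_pos'],s['ee_rot'],s['joints'],s['wrist_force'])
h=cv2.cvtColor(im,cv2.COLOR_RGB2HSV); m=cv2.inRange(h,(5,170,120),(16,255,255)); k,_,st,c=cv2.connectedComponentsWithStats(m)
for i in range(1,k):
    if st[i,4]>500: print(st[i],c[i],atz('wrist',c[i],.128,s))
E
```

```text
time_s: 1.3
tcp_pos: [0.5406, -0.2352, 0.2221]
ee_rot: [[-0.934, -0.357, -0.001], [-0.357, 0.934, 0.0], [0.001, 0.001, -1.0]]
wrist_force: [-0.3, -0.5, 0.6]
gripper_width: 1.004
gripper_force: 0.0
time_s: 1.6
tcp_pos: [0.5393, -0.2371, 0.2222]
ee_rot: [[-0.934, -0.356, -0.001], [-0.356, 0.934, 0.0], [0.001, 0.001, -1.0]]
wrist_force: [-0.2, -0.1, -0.1]
gripper_width: 0.999
gripper_force: 0.0
[ 0.53928985 -0.23709044  0.2222018 ] [[-9.34403980e-01 -3.56213615e-01 -1.03085404e-03]
 [-3.56214001e-01  9.34404378e-01  2.11665417e-04]
 [ 8.87836425e-04  5.64985650e-04 -9.99999446e-01]] [-7.99482157e+00  1.85977586e+01 -4.77415772e+00 -4.13221956e-03
 -6.66882600e+01 -6.11356809e+01] [-0.20373906 -0.07409475 -0.06992226]
[ 279  183   78   93 3126] [314.16794626 232.98912348] [ 0.53592219 -0.24204789  0.128     ]
```

View pics/w1.png

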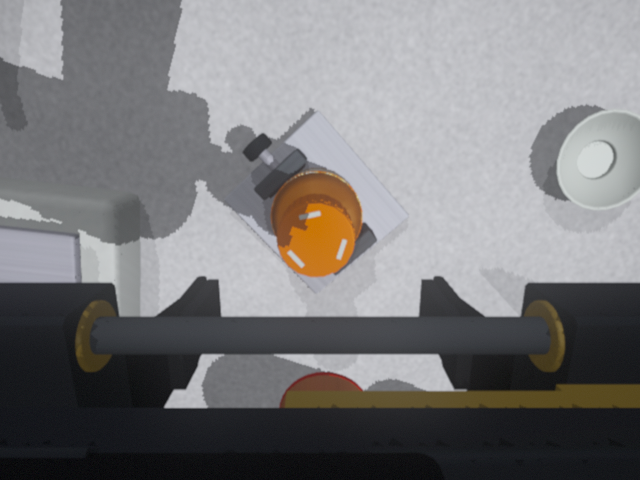

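The wrist picture shows the cap's top disc spanning u 278–356 with its bottom edge at v 277, so its centre is near (317,238). No obstacles lie between the fingers.

Run:
```python
from h import *
s=r.sense(); R=np.array(s['ee_rot'])
p=atz('wrist',(317,238),.128,s); print(p, R.T@(p-s['tcp_pos']))
print(R.T@(np.array([.5395,-.237,.09])-s['tcp_pos']))
```

```text
[ 0.53843496 -0.23936951  0.128     ] [ 0.00135531 -0.00162085  0.09438339]
[-0.00050409  0.00020128  0.13238301]
```

```bash
python3 -m handwheel '[[[0,0,0,0.001,-0.001,0.02,0.087],[0,0,0,0,0,0.03,0.087],[0,0,0,0,0,0.03,0.087],[0,0,0,0,0,0.025,0.087],[0,0,0,0,0,0.015,0.087],[0,0,0,0,0,0.012,0.087],[0,0,0,0,0,0,0.087],[0,0,0,0,0,0,0.087]]]'
python3 - <<'E'
from h import *
s=r.sense(); save('wrist','w2'); print(s['wrist_force'])
E
```

```text
time_s: 2.45
tcp_pos: [0.5396, -0.2386, 0.0912]
ee_rot: [[-0.934, -0.356, 0.001], [-0.356, 0.934, -0.0], [-0.001, -0.001, -1.0]]
wrist_force: [1.0, -0.4, 0.2]
gripper_width: 1.002
gripper_force: 0.0
[ 1.03759179 -0.40617726  0.22306914]
```

View pics/w2.png

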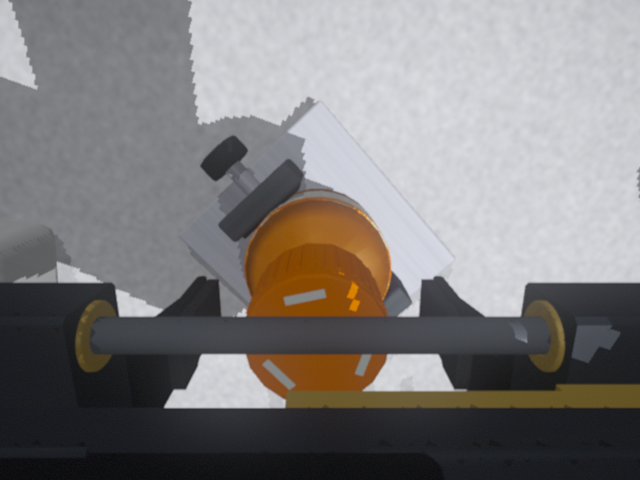

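The cap's top spans u 247–387 (centre 317) between fingers centred at about 319, so it sits about 1 mm to the tool's −y side. I'll nudge over, then close.

```bash
python3 -m handwheel '[[[0,0,0,0.001,-0.001,0,0.087],[0,0,0,0,0,0,0.07],[0,0,0,0,0,0,0.06],[0,0,0,0,0,0,0.055],[0,0,0,0,0,0,0.053],[0,0,0,0,0,0,0.052]]]'
python3 -m handwheel '[[[0,0,0,0,0,0,0.05],[0,0,0,0,0,0,0.045],[0,0,0,0,0,0,0.04],[0,0,0,0,0,0,0.03],[0,0,0,0,0,0,0.03],[0,0,0,0,0,0,0.03]]]'
```

```text
time_s: 3.1
tcp_pos: [0.5389, -0.2392, 0.0906]
ee_rot: [[-0.934, -0.357, -0.0], [-0.357, 0.934, -0.0], [0.0, -0.0, -1.0]]
wrist_force: [-0.6, 0.8, -1.0]
gripper_width: 0.646
gripper_force: 0.0
time_s: 3.7
tcp_pos: [0.5393, -0.24, 0.0906]
ee_rot: [[-0.934, -0.357, 0.001], [-0.357, 0.934, -0.001], [-0.001, -0.001, -1.0]]
wrist_force: [1.5, -5.3, -3.0]
gripper_width: 0.594
gripper_force: 30.0
```

```bash
python3 -m handwheel '[[[0,0,0,0,-0.001,0.001,0.03],[0,0,0,0,0,0.001,0.03],[0,0,0,0,0,0,0.03],[0,0,0,0,0,0,0.03]]]'
python3 -m handwheel '[[[0,0,0,0,0,0.001,0.03],[0,0,0,0,0,0.001,0.03],[0,0,0,0,0,0,0.03]]]'
```

```text
time_s: 4.1
tcp_pos: [0.5394, -0.2401, 0.0892]
ee_rot: [[-0.934, -0.357, 0.001], [-0.357, 0.934, -0.0], [-0.0, -0.0, -1.0]]
wrist_force: [-0.7, 0.5, 4.7]
gripper_width: 0.593
gripper_force: 30.0
time_s: 4.4
tcp_pos: [0.5394, -0.2401, 0.0873]
ee_rot: [[-0.934, -0.357, 0.001], [-0.357, 0.934, -0.0], [-0.0, -0.0, -1.0]]
wrist_force: [-2.1, 0.8, 6.3]
gripper_width: 0.597
gripper_force: 30.0
```

```bash
for i in 1; do python3 -m handwheel '[[[0,0,0,0,0,0.001,0.03],[0,0,0,0,0,0,0.03]]]'; done | grep -E "tcp|wrist"
python3 -m handwheel '[[[0,0,0,0,0,0.001,0.03],[0,0,0,0,0,0,0.03]]]' | grep -E "tcp|wrist"
python3 -m handwheel '[[[0,0,0,0,0,0.001,0.03],[0,0,0,0,0,0,0.03]]]' | grep -E "tcp|wrist"
```

```text
tcp_pos: [0.5393, -0.2401, 0.0864]
wrist_force: [-1.0, 0.2, 6.3]
tcp_pos: [0.5394, -0.2401, 0.0855]
wrist_force: [-1.1, 1.0, 7.6]
tcp_pos: [0.5394, -0.2401, 0.0846]
wrist_force: [-1.3, 0.3, 7.2]
```

```bash
python3 -m handwheel '[[[0,0,0,0,0,0.001,0.03],[0,0,0,0,0,0,0.03]]]' | grep -E "tcp|wrist"
python3 -m handwheel '[[[0,0,0,0,0,0.001,0.03],[0,0,0,0,0,0,0.03]]]' | grep -E "tcp|wrist"
```

```text
tcp_pos: [0.5394, -0.2401, 0.0837]
wrist_force: [-2.6, 0.9, 8.4]
tcp_pos: [0.5394, -0.2401, 0.0828]
wrist_force: [-2.2, 0.7, 7.9]
```

```bash
python3 -m handwheel '[[[0,0,0,0,0,0.001,0.03],[0,0,0,0,0,0,0.03]]]' | grep -E "tcp|wrist"
```

```text
tcp_pos: [0.5394, -0.2401, 0.0819]
wrist_force: [-2.3, 1.3, 8.4]
```

```bash
python3 -m handwheel '[[[0,0,0,0,0,0.001,0.03],[0,0,0,0,0,0,0.03]]]' | grep -E "tcp|wrist"
python3 -m handwheel '[[[0,0,0,0,0,0.001,0.03],[0,0,0,0,0,0,0.03]]]' | grep -E "tcp|wrist"
```

```text
tcp_pos: [0.5394, -0.2401, 0.081]
wrist_force: [-2.4, -0.2, 8.9]
tcp_pos: [0.5394, -0.2402, 0.0801]
wrist_force: [-2.8, 0.1, 10.9]
```

```bash
python3 -m handwheel '[[[0,0,0,0,0,0.001,0.03],[0,0,0,0,0,0,0.03]]]' | grep -E "tcp|wrist"
```

```text
tcp_pos: [0.5394, -0.2402, 0.0792]
wrist_force: [-2.9, 1.1, 9.9]
```

```bash
python3 -m handwheel '[[[0,0,0,0,0,0.001,0.03],[0,0,0,0,0,0,0.03]]]' | grep -E "tcp|wrist"
```

```text
tcp_pos: [0.5395, -0.2402, 0.0791]
wrist_force: [-4.3, 1.5, 13.8]
```

```bash
python3 -m handwheel '[[[0,0,0,0,0,0.001,0.03],[0,0,0,0,0,0,0.03]]]' | grep -E "tcp|wrist"
```

```text
tcp_pos: [0.5395, -0.2402, 0.0791]
wrist_force: [-4.8, 2.2, 18.5]
```

```bash
python3 -m handwheel '[[[0,0,0,0,0,0.001,0.03],[0,0,0,0,0,0,0.03]]]' | grep -E "tcp|wrist|grip"
```

```text
tcp_pos: [0.5395, -0.2402, 0.079]
wrist_force: [-7.2, 4.2, 22.9]
gripper_width: 0.593
gripper_force: 30.0
```

Bottomed at TCP z ≈ 0.079. I'll ease back to about 18 N and turn anticlockwise, which is negative about tool z.

```bash
python3 -m handwheel '[[[0,0,0,0.001,-0.0003,-0.001,0.03],[0,0,-0.6,0,0,0,0.03],[0,0,-0.6,0,0,0,0.03],[0,0,-0.6,0,0,0,0.03],[0,0,0,0,0,0,0.03]]]'; python3 -c "
from h import *
s=r.sense();print(s['moment'],s['joints'])"
```

```text
time_s: 7.3
tcp_pos: [0.5406, -0.2411, 0.0791]
ee_rot: [[-0.849, -0.528, 0.006], [-0.528, 0.849, -0.002], [-0.004, -0.005, -1.0]]
wrist_force: [-1.7, 1.3, 15.3]
gripper_width: 0.594
gripper_force: 30.0
[0.55579681 0.52635562 0.01280639] [ -8.33669123  26.58291385 -15.07523787   0.08790569 -48.00784173
 -49.84911155]
```

```bash
python3 -m handwheel '[[[0,0,-0.7,0,0,0.0005,0.03],[0,0,-0.7,0,0,0,0.03],[0,0,-0.7,0,0,0,0.03],[0,0,-0.7,0,0,0,0.03],[0,0,0,0,0,0,0.03]]]'; python3 -c "
from h import *
s=r.sense();print(s['moment'])"
```

```text
time_s: 7.8
tcp_pos: [0.5413, -0.2411, 0.0791]
ee_rot: [[-0.66, -0.751, 0.007], [-0.751, 0.66, -0.002], [-0.003, -0.007, -1.0]]
wrist_force: [-1.5, 1.7, 15.8]
gripper_width: 0.593
gripper_force: 30.1
[0.7228526  0.51104368 0.08301246]
```

```bash
python3 -m handwheel '[[[0,0,-0.7,0,0,0.0003,0.03],[0,0,-0.7,0,0,0,0.03],[0,0,-0.7,0,0,0,0.03],[0,0,-0.7,0,0,0,0.03],[0,0,0,0,0,0,0.03]]]'; python3 -c "
from h import *
s=r.sense();print(s['moment'])"
```

```text
time_s: 8.3
tcp_pos: [0.5416, -0.2413, 0.0791]
ee_rot: [[-0.415, -0.91, 0.008], [-0.91, 0.415, -0.003], [-0.001, -0.008, -1.0]]
wrist_force: [-1.2, 2.2, 18.1]
gripper_width: 0.59
gripper_force: 30.1
[0.67377687 0.5551303  0.02991839]
```

```bash
python3 -m handwheel '[[[0,0,-0.7,0,0,0,0.03],[0,0,-0.7,0,0,0,0.03],[0,0,-0.7,0,0,0,0.03],[0,0,-0.7,0,0,0,0.03],[0,0,-0.6,0,0,0,0.03],[0,0,0,0,0,0,0.03]]]'; python3 -c "
from h import *
s=r.sense();print(s['moment'])"
```

```text
time_s: 8.9
tcp_pos: [0.5418, -0.2413, 0.0792]
ee_rot: [[-0.072, -0.997, 0.008], [-0.997, 0.072, -0.003], [0.002, -0.008, -1.0]]
wrist_force: [-1.0, 2.3, 17.0]
gripper_width: 0.592
gripper_force: 30.1
[0.6278062  0.42960486 0.05152404]
```

Turned 65° with a low moment throughout. Now lift.

```bash
python3 -m handwheel '[[[0,0,0,0,0,-0.002,0.03],[0,0,0,0,0,-0.002,0.03],[0,0,0,0,0,-0.003,0.03],[0,0,0,0,0,-0.003,0.03],[0,0,0,0,0,-0.003,0.03],[0,0,0,0,0,-0.003,0.03],[0,0,0,0,0,0,0.03]]]'
```

```text
time_s: 9.6
tcp_pos: [0.54, -0.2408, 0.0919]
ee_rot: [[-0.074, -0.997, 0.004], [-0.997, 0.074, -0.001], [0.0, -0.004, -1.0]]
wrist_force: [2.6, -1.2, 3.0]
gripper_width: 0.594
gripper_force: 30.0
```

```bash
python3 -m handwheel '[[[0,0,0,0,0,-0.004,0.03],[0,0,0,0,0,-0.004,0.03],[0,0,0,0,0,0,0.03]]]' | grep -E 'tcp|wrist|grip'; python3 -m handwheel '[[[0,0,0,0,0,-0.01,0.03],[0,0,0,0,0,-0.01,0.03],[0,0,0,0,0,-0.02,0.03],[0,0,0,0,0,-0.025,0.03],[0,0,0,0,0,-0.025,0.03],[0,0,0,0,0,-0.01,0.03],[0,0,0,0,0,0,0.03],[0,0,0,0,0,0,0.03]]]'
python3 -c "
from h import *
s=r.sense();save('wrist','w3');R=np.array(s['ee_rot']);print(R.T@(np.array([.496,.301,.2])-s['tcp_pos']),s['joints'])"
```

```text
tcp_pos: [0.5385, -0.2406, 0.0983]
wrist_force: [3.4, 1.2, 0.4]
gripper_width: 0.593
gripper_force: 30.0
time_s: 10.7
tcp_pos: [0.537, -0.2404, 0.1973]
ee_rot: [[-0.076, -0.997, -0.003], [-0.997, 0.076, 0.001], [-0.001, 0.003, -1.0]]
wrist_force: [0.6, 0.6, -0.5]
gripper_width: 0.594
gripper_force: 30.0
[-0.53679193  0.08177317 -0.00179964] [-8.38978818e+00  1.96745636e+01 -6.88964783e+00 -6.02751712e-02
 -6.36368284e+01  4.08374228e+00]
```

View pics/w3.png

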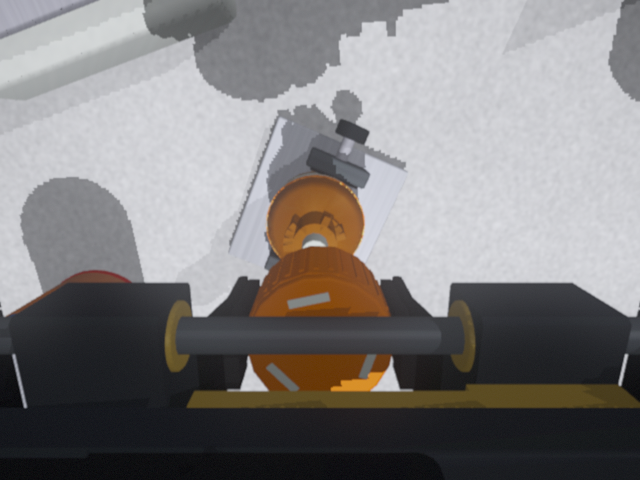

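The cap is held upright in the fingers (centre about (319,325)), and the jar's lugs are exposed behind it. I'll carry the cap to about 10 cm short of the mat and look.

```bash
python3 -m handwheel '[[[0,0,0,-0.02,0.004,0,0.03],[0,0,0,-0.04,0.0075,0,0.03],[0,0,0,-0.045,0.0075,0,0.03],[0,0,0,-0.045,0.0075,0,0.03],[0,0,0,-0.045,0.0075,0,0.03],[0,0,0,-0.045,0.0075,0,0.03],[0,0,0,-0.045,0.0075,0,0.03],[0,0,0,-0.045,0.0075,0,0.03],[0,0,0,-0.045,0.0075,0,0.03],[0,0,0,-0.04,0.0075,0,0.03],[0,0,0,-0.02,0.004,0,0.03],[0,0,0,0,0,0,0.03]]]'
python3 -m handwheel '[[[0,0,0,0,0,0,0.03],[0,0,0,0,0,0,0.03]]]' >/dev/null
python3 - <<'E'
from h import *
s=r.sense(); im=save('wrist','w4'); R=np.array(s['ee_rot']); print(s['tcp_pos'],s['joints'])
h=cv2.cvtColor(im,cv2.COLOR_RGB2HSV); m=cv2.inRange(h,(105,150,60),(130,255,255)); k,_,st,c=cv2.connectedComponentsWithStats(m)
for i in range(1,k):
    if st[i,4]>500: p=atz('wrist',c[i],.0076,s); print(st[i],c[i],p,R.T@(p-s['tcp_pos']))
E
```

```text
time_s: 11.95
tcp_pos: [0.4946, 0.2006, 0.197]
ee_rot: [[-0.071, -0.997, -0.003], [-0.997, 0.071, -0.002], [0.002, 0.003, -1.0]]
wrist_force: [-0.3, -0.5, -0.9]
gripper_width: 0.594
gripper_force: 30.0
[0.49532268 0.19746382 0.19796281] [ 3.91693057e+01  1.43378546e+01 -1.45020299e+01 -8.00742094e-03
 -6.12777227e+01 -4.35229686e+01]
```

View pics/w4.png

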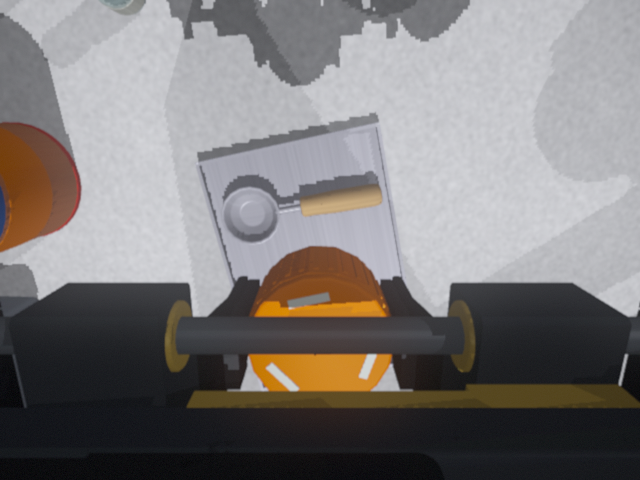

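The wrist view shows the scoop at (250,212) and the tray ahead, but the cap hides the mat. The scene and side fixes agree on (0.496, 0.301), so I'll go there and descend.

```bash
python3 -m handwheel '[[[0,0,0,-0.025,0.0017,0,0.03],[0,0,0,-0.035,0.0017,0,0.03],[0,0,0,-0.03,0.0017,0,0.03],[0,0,0,-0.0133,0.0016,0,0.03],[0,0,0,0,0,0,0.03],[0,0,0,0,0,0.03,0.03],[0,0,0,0,0,0.04,0.03],[0,0,0,0,0,0.04,0.03],[0,0,0,0,0,0.03,0.03],[0,0,0,0,0,0.015,0.03],[0,0,0,0,0,0.01,0.03],[0,0,0,0,0,0,0.03]]]'
python3 -m handwheel '[[[0,0,0,0,0,0,0.03],[0,0,0,0,0,0,0.03]]]'
python3 - <<'E'
from h import *
a=save('side','x'); b=save('scene','y')
f=lambda im,u,v:cv2.resize(im[v-60:v+60,u-60:u+60],(400,400),interpolation=2)
cv2.imwrite('pics/place.png',np.hstack([f(a,271,330),f(b,431,270)])[:,:,::-1])
E
```

```text
time_s: 13.4
tcp_pos: [0.4964, 0.3004, 0.0328]
ee_rot: [[-0.076, -0.997, -0.002], [-0.997, 0.076, -0.002], [0.002, 0.002, -1.0]]
wrist_force: [-0.7, 0.3, 0.2]
gripper_width: 0.592
gripper_force: 30.0
time_s: 13.6
tcp_pos: [0.4975, 0.3025, 0.0352]
ee_rot: [[-0.075, -0.997, 0.002], [-0.997, 0.075, 0.002], [-0.002, -0.002, -1.0]]
wrist_force: [0.0, -0.0, 0.3]
gripper_width: 0.596
gripper_force: 30.0
```

View pics/place.png

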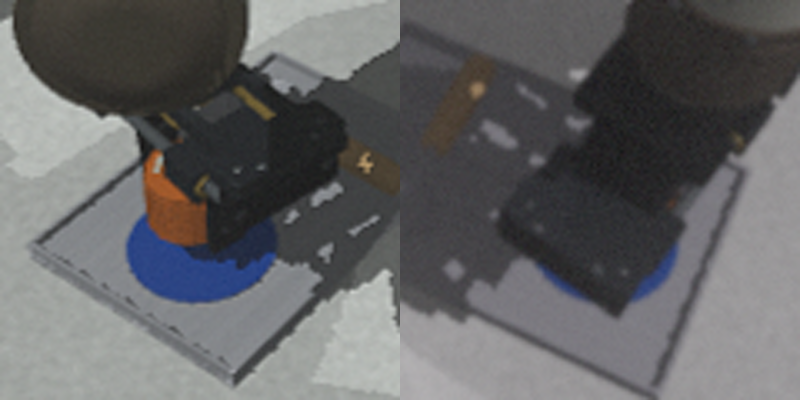

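The side crop shows the cap hanging about 3 cm over the mat, near its centre. Now lower it gently.

```bash
python3 -m handwheel '[[[0,0,0,0,0,0.01,0.03],[0,0,0,0,0,0.008,0.03],[0,0,0,0,0,0.004,0.03],[0,0,0,0,0,0.002,0.03],[0,0,0,0,0,0,0.03],[0,0,0,0,0,0,0.03]]]' | grep -E 'tcp|wrist'
python3 -m handwheel '[[[0,0,0,0,0,0.001,0.03],[0,0,0,0,0,0,0.03]]]' | grep -E 'tcp|wrist'
python3 -m handwheel '[[[0,0,0,0,0,0.001,0.03],[0,0,0,0,0,0,0.03]]]' | grep -E 'tcp|wrist'
```

```text
tcp_pos: [0.4969, 0.3022, 0.0098]
wrist_force: [-0.4, 0.0, -0.3]
tcp_pos: [0.4968, 0.3021, 0.0089]
wrist_force: [-0.2, -0.4, -0.2]
tcp_pos: [0.4969, 0.3023, 0.0081]
wrist_force: [-0.3, -0.4, 1.4]
```

```bash
python3 -m handwheel '[[[0,0,0,0,0,0.001,0.03],[0,0,0,0,0,0,0.03]]]' | grep -E 'tcp|wrist'
```

```text
tcp_pos: [0.4969, 0.3023, 0.008]
wrist_force: [-2.3, -0.2, 7.6]
```

Contact. Back off slightly, open, and retreat.

```bash
python3 -m handwheel '[[[0,0,0,0,0,-0.001,0.03],[0,0,0,0,0,0,0.054],[0,0,0,0,0,0,0.058],[0,0,0,0,0,-0.0005,0.065],[0,0,0,0,0,-0.0005,0.08],[0,0,0,0,0,0,0.087],[0,0,0,0,0,0,0.087],[0,0,0,0,0,0,0.087]]]'
python3 -m handwheel '[[[0,0,0,0,0,-0.005,0.087],[0,0,0,0,0,-0.01,0.087],[0,0,0,0,0,-0.02,0.087],[0,0,0,0,0,-0.03,0.087],[0,0,0,0,0,-0.04,0.087],[0,0,0,0,0,-0.05,0.087],[0,0,0,0.03,0,-0.03,0.087],[0,0,0,0.045,0,0,0.087],[0,0,0,0.045,0,0,0.087],[0,0,0,0.045,0,0,0.087],[0,0,0,0.04,0,0,0.087],[0,0,0,0,0,0,0.087]]]'
python3 - <<'E'
from h import *
a=save('side','x2'); b=save('scene','y2')
f=lambda im,u,v:cv2.resize(im[v-60:v+60,u-60:u+60],(400,400),interpolation=2)
cv2.imwrite('pics/place2.png',np.hstack([f(a,271,330),f(b,431,270)])[:,:,::-1])
s=r.sense(); print(s['wrist_force'],s['joint_velocities'])
E
```

```text
time_s: 15.7
tcp_pos: [0.4966, 0.302, 0.0086]
ee_rot: [[-0.075, -0.997, -0.0], [-0.997, 0.075, -0.0], [0.0, 0.0, -1.0]]
wrist_force: [1.1, 0.3, -0.2]
gripper_width: 0.97
gripper_force: 0.0
time_s: 16.9
tcp_pos: [0.4801, 0.094, 0.1949]
ee_rot: [[-0.08, -0.997, 0.0], [-0.997, 0.08, 0.0], [-0.0, -0.0, -1.0]]
wrist_force: [0.3, 0.3, 0.0]
gripper_width: 1.005
gripper_force: 0.0
[0.37032054 0.45049075 0.33603411] [ 1.78707438  1.15297582  0.85237984  0.04511292  0.2899164  -0.16529299]
```

View pics/place2.png

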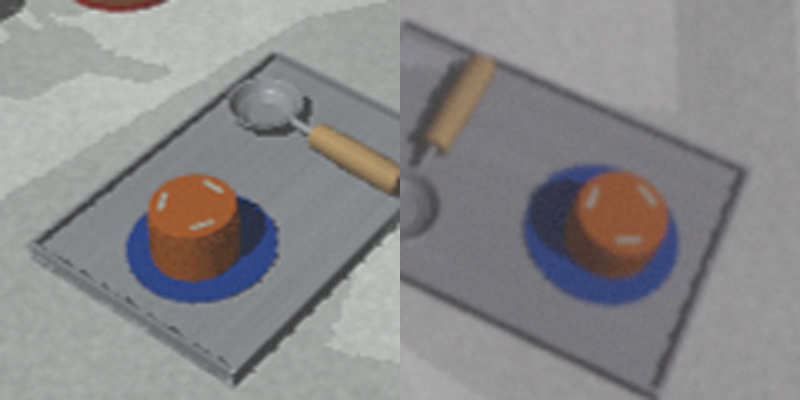

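The cap stands upright on the mat, its base about 5 mm from the centre (side crop: cap base at about (195,254), mat at (203,248)), and the scoop hasn't moved.

```bash
python3 -m handwheel '[[[0,0,0,0,0,0,0.087],[0,0,0,0,0,0,0.087],[0,0,0,0,0,0,0.087]]]' | grep wrist; python3 -c "
from station import r
print(r.finish_job())"
```

```text
wrist_force: [0.0, -0.1, -0.4]
the job is handed in; nothing more can be done
None
```

The jar is open and the job is handed in after about 17 s on the robot's clock: the cap stands upright on the blue mat, about 5 mm from its centre by the side camera, with the gripper clear; no verdict was returned.

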